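# Push the slide tray home under the low scan bridge

## Robot

A 6-joint arm with a two-finger parallel gripper is mounted at the origin on the work surface. World frame = base frame: x ahead of the robot, y to its left, z up, the work surface at z = 0. Lengths are in m, angles in degrees, forces in N, time in s.
With the tool pointing down it reaches from about 0.325 to 1 m from the base axis. Payload 5.1 kg.
Tool frame: the origin (TCP) lies between the finger pads; the fingertips stand 25 mm ahead of it and the grasp point (between the pads) lies 6 mm ahead of it (manip.nose_length is the distance from the TCP to the fingertips, in m); z points along the fingers, y is the line along which they close (so a half turn about z gives the same grasp; the last joint's range is limited). The gripper opens to 85 mm and grips with 20 to 120 N. Pads are 22 mm wide; open, the fingers measure 114 mm over their backs; the gripper's body (76 mm by 85 mm) begins 54 mm behind the grasp point. The pads swing forward as they close: fully open they stand 13 mm farther back than shut.
Start: joints at [67.747, 7.093, 94.555, -0, 78.352, -4.733], TCP at [0.196, 0.62, 0.256] pointing down, gripper open.
Joint ranges: [-149.61, 149.61], [-58.7, 133.49], [1.44, 155.28], [-77.14, 257.14], [18.33, 153.61], [-166.67, 166.67]. Speed limits (degrees/s): [147.25, 147.25, 180, 180, 180, 180].

## Interface

Orientations are given as [roll, pitch, yaw] about the fixed x, y, z axes, in that order (R = Rz(yaw) Ry(pitch) Rx(roll)).
In Python, from workcell import manip gives the robot as it stands.
- The arm moves only by the shell command python3 -m inch 'ROWS' [OPENING] [FORCE]. ROWS is JSON, a list of rows, each a list of 2 entries, a list of its own where there are three numbers: the shift along the tool's x, y, z in units of 150 mm (1.0 is 150 mm), then the turn, a rotation vector about the tool's x, y, z in units of 90 degrees (1.0 is 90 degrees). A call has 1 to 10 rows; each row is the pose to reach, as a shift and turn from the pose commanded when the call began, along the tool's axes at that moment; what a row does not reach only later rows make up. A row lasts 1/8 s, in which the tool goes at most 62.5 mm and 10.7 degrees, less where a joint would pass 70% of its speed; a pose out of reach is approached as far as the arm can. A call with a number of a shift or a turn outside -1 to 1 is refused whole. A call with a gripper value outside its range is refused whole. OPENING is the finger opening in mm, from 0 to 85.4, set as the call begins (- or left out, the last holds). The fingers move at their own pace and stop on an object; FORCE is the grip in N (left out, the last holds). Time passes only in rows, so rows that repeat a pose let the fingers close. It gives the time, the measured TCP pose, the force, the opening and the grip force at its end, in the units of the state.
- manip.get_state(): the state, without advancing time (a new reading comes with each control period).
- manip.capture(name): name is "scene" or "top"; returns a dict with "frame" (400x640x3 uint8, red, green, blue), "fx", "fy", "cx", "cy" (pixels), "rvec" (rotation vector, rad) and "tvec" (3), from world to camera coordinates, as OpenCV has them. Camera axes: x right, y down, z forward; pixel columns grow to the right and rows downward; lengths in m; the calibration is good to about 2 mm. A picture is of the moment at which its call begins. There is no depth.
- manip.job_done(): hands the job in; it is judged then, once.
Trained networks look in a picture, given as the dict that the camera call returned (one of the last four; its "shot" number tells which), for a name from the list of things; names that differ only in an ending like _2 or _b are one class to them, and where a whole thing is asked for, a point or a joint stands for the part that bears it (a point fixed in the world has none). Each returns a list of dicts, best first, with "p" (0 to 1); they miss things now and then, are a little off and sometimes report something else, mostly with a low value. They report only what shows in the picture. A call takes as long as a camera call. They do not tell look-alikes from the thing itself.
- manip.recognise(picture, thing): "point" ([x, y, z] in m, in world coordinates, good to about 4 mm: the middle of the surface that is visible of it).
- manip.pinpoint(picture, thing): "point" ([x, y, z] in m, in world coordinates, good to about 4 mm: a listed point, or the origin of a listed thing).
The state is a dict: "time": time; "joints": joint angles; "qvel": joint speeds; "joint_efforts": joint torques, N m; "tool_pos": TCP position; "tcp_rot": TCP orientation; "ft_force": force on the tool from outside, world axes, zero at the start; "moment": the same for the moment, N m; "opening": finger opening in m; "grip_force": force on a finger pad.
Only numpy, scipy, OpenCV 4.12 (cv2) and the standard library are available. Lean on these libraries where they do the work, as an engineer would, in place of code of your own. Each camera call takes 0.05 s, during which the arm holds its last target. There are 200 camera calls.

## Task

With the fingertips, push the flat slide tray along the bench and slide it in under the low scan bridge, from the side with the flared guides, until it is fully home and square against the two back stops; then draw the hand back clear of everything. Keep the tray flat on the bench all the way: do not lift, carry or tip it. Do not knock or lean on the bridge, and leave the two small bottles and the slide box where they stand.

Things in the scene. Friction and masses are not known exactly. Their poses are not given: they have to be found in the camera images.
- bridge: White low scan bridge, fixed to the bench. Origin: on the bench under the middle of the beam, where the tray's centre is when home. x points level along the way in (flared mouth to back stops), y level to its left, z up. Beam: x -20 to +20 mm, 156 mm along y, underside 18 mm, top 42 mm above the bench (4 mm headroom over the tray). Two legs, 24 mm wide, at y 54 to 78 mm either side.
- bridge_mouth (a point): Middle of the flared mouth, on the bench, 75 mm before the bridge's origin; axes as the bridge's. Two smooth, slippery guides 16 mm high narrow from y +-71 mm here to y +-52.5 mm at bridge x -29 mm (2.5 mm clear of each tray side), then run straight at y +-53.5 mm to x +55 mm. Nothing of the bridge lies over 2 mm before this point. The tray slides on the bench itself; there is no base plate.
- bridge_stop (a point): Point on the bench midway between the faces of the two back stops, 45 mm past the bridge's origin; axes as the bridge's. The stops are 16 mm high, 30 mm wide, centred at y +-42 mm. The tray is home when its leading edge meets both; its last 25 mm then stick out in front of the beam.
- tray_mid (a point): Centre of the black slide tray, half-way up (7 mm above the bench). A loose flat plate, 90 mm along its x, 100 mm along its y, 14 mm thick, about 0.22 kg, three glass slides set in its top (white label ends towards +y). It starts on the bench before the mouth, up to 50 mm to one side and 0.3 rad askew; its x must end along the bridge's x. No spring or latch: it stays where it is pushed.
- reagent_mid (a point): Bystander: middle (half-way up) of a small white capped bottle, 38 mm across and 62 mm tall, standing loose on the bench to one side of the mouth of the bridge.
- oil_mid (a point): Bystander: middle (half-way up) of a small amber bottle with black cap, 28 mm across and 55 mm tall, standing loose on the bench to one side of the mouth of the bridge.
- slidebox_mid (a point): Bystander: middle (half-way up) of a closed grey slide box, 85 mm along its x, 55 mm along its y, 30 mm high, loose on the bench beside the bridge.
Mind the look-alikes: they are no part of the job. Leave any purple or red look-alike of the part that bears tray_mid alone.

How it is judged (in metres and radians):
On the way:
1. the tray's leading edge has gone in under the beam, flat and between the guides (x of tray_mid in the frame of bridge between -0.055 and -0.012 m and y of tray_mid in the frame of bridge between -0.012 and 0.012 m and angle between tray_mid's own z axis and vertical below 0.06 rad), for 0.1 s.
At the end, for the whole second after the job is handed in: The tray lies flat and still on the bench under the bridge, its centre within 4 mm of home along the way in (against the back stops) and 6 mm across, its x axis within 0.05 rad of the bridge's; bottles and slide box within 15 mm of where they started (x of tray_mid in the frame of bridge between -0.004 and 0.004 m and y of tray_mid in the frame of bridge between -0.006 and 0.006 m and angle between the x axis of tray_mid and the x axis of bridge, either way round below 0.05 rad and height (world z) of tray_mid below 0.01 m and angle between tray_mid's own z axis and vertical below 0.04 rad and linear speed of tray below 0.01 m/s and distance of each of reagent_mid, oil_mid, slidebox_mid from where it was at the start of the episode below 0.015 m); the robot touches nothing.
It fails at once if the tray is lifted (its centre more than 8 mm above where it lies) (height (world z) of tray_mid above 0.015 m).
It fails at once if the tray is tipped by more than 0.12 rad (angle between tray_mid's own z axis and vertical above 0.12 rad).
It fails at once if the robot knocks or leans on the bridge with more than 15 N (contact force between any of the fingers, the arm and bridge above 15 N).
It fails at once if a bottle or the slide box is shifted more than 15 mm or tipped over (distance of any of reagent_mid, oil_mid, slidebox_mid from where it was at the start of the episode above 0.015 m or angle between any of reagent_mid, oil_mid, slidebox_mid's own z axis and vertical above 0.35 rad).
It also fails if it takes over 59 s, if anything falls off the work surface, if the arm or the gripper's body presses on something with over 40 N, if the wrist force passes 120 N, or if a joint passes its speed limit or range.

## Working session

There is one attempt and no reset: what is moved stays moved. The work goes in short steps, Python scripts to look and compute and a shell command to move; the robot and the scene stay as the last step left them, time stands still between calls to the robot, and variables do not carry over. Pictures are saved under pics/ and viewed, at most 10 in all, crops included, and the job is handed in when it is done.

```bash
mkdir -p pics; ls; cat > h.py <<'E'
import numpy as np, cv2
from workcell import manip
names=["bridge","bridge_mouth","bridge_stop","tray_mid","reagent_mid","oil_mid","slidebox_mid"]
def cam(c):
    K=np.array([[c["fx"],0,c["cx"]],[0,c["fy"],c["cy"]],[0,0,1.]]);return K,cv2.Rodrigues(np.array(c["rvec"],float))[0],np.array(c["tvec"],float).ravel()
def proj(c,P):
    K,R,t=cam(c);q=(np.atleast_2d(P)@R.T+t)@K.T;return q[:,:2]/q[:,2:]
def back(c,uv,z):
    K,R,t=cam(c);o=-R.T@t;d=(np.c_[np.atleast_2d(uv),np.ones(len(np.atleast_2d(uv)))]@np.linalg.inv(K).T)@R
    return o+d*((z-o[2])/d[:,2])[:,None]
E
python3 - <<'E'
from h import *
for n in("top","scene"):
    c=manip.capture(n);cv2.imwrite(f"pics/{n}0.png",c["frame"][:,:,::-1])
    for k in names:
        for r in manip.pinpoint(c,k)[:3]: print(n,k,round(r["p"],2),np.round(r["point"],3),np.round(proj(c,r["point"])[0]))
s=manip.get_state();print(s["time"],s["tool_pos"],s["tcp_rot"],s["opening"],manip.nose_length)
E
```

```text
pics
top bridge 0.62 [ 0.676 -0.011  0.004] [326. 169.]
top bridge_stop 0.62 [ 0.719 -0.013 -0.003] [327. 150.]
top tray_mid 0.86 [0.515 0.037 0.006] [304. 244.]
top tray_mid 0.85 [ 0.48  -0.15   0.006] [392. 260.]
top tray_mid 0.78 [0.44  0.22  0.006] [219. 280.]
top reagent_mid 0.56 [0.618 0.2   0.033] [226. 196.]
top oil_mid 0.52 [ 0.565 -0.242  0.027] [437. 220.]
top slidebox_mid 0.63 [0.746 0.157 0.017] [248. 136.]
scene bridge 0.98 [ 0.676 -0.007  0.006] [275. 224.]
scene bridge 0.17 [ 0.566 -0.241  0.028] [226. 139.]
scene bridge_stop 0.7 [ 0.721 -0.016 -0.002] [256. 239.]
scene tray_mid 0.91 [0.44  0.221 0.006] [446. 205.]
scene tray_mid 0.85 [0.514 0.034 0.007] [344. 186.]
scene tray_mid 0.56 [ 0.48  -0.154  0.008] [283. 143.]
scene reagent_mid 0.77 [0.614 0.196 0.03 ] [389. 245.]
scene oil_mid 0.83 [ 0.57  -0.241  0.028] [225. 140.]
scene oil_mid 0.43 [0.741 0.156 0.014] [326. 288.]
scene slidebox_mid 0.55 [0.745 0.157 0.018] [325. 289.]
scene slidebox_mid 0.32 [ 0.72  -0.014 -0.003] [257. 239.]
0.8 [0.195676   0.61983799 0.25633514] [ 1.79999502e+02 -6.53382377e-04  1.62481531e+02] 0.08521389313859595 0.025
```

```bash
python3 - <<'E'
import cv2
i=cv2.imread("pics/top0.png");cv2.imwrite("pics/top0c.png",cv2.resize(i[100:320,180:480],None,fx=2.6,fy=2.6,interpolation=cv2.INTER_CUBIC))
E
```

```text
(no output)
```

View pics/top0c.png

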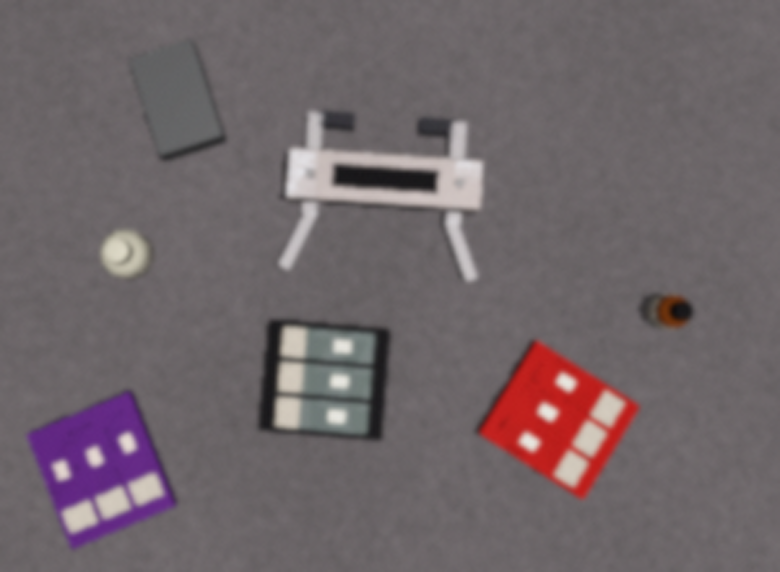

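View pics/scene0.png

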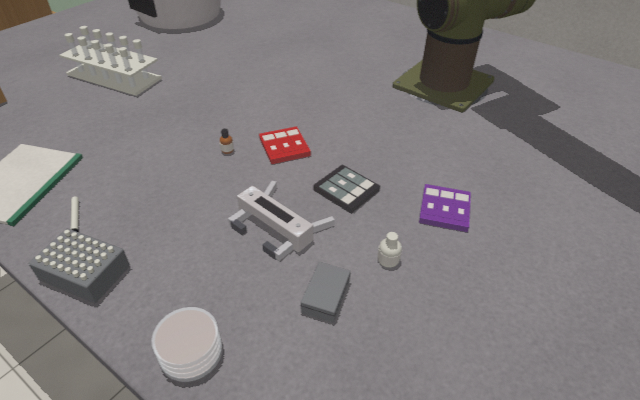

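The crop shows three trays: purple at (219,280), black at (304,244) and red at (392,260), in full-image pixels. The black one with grey slides and white labels to the left (+y) fits the description. Purple and red are look-alikes. The mouth of the bridge faces the robot. The reagent bottle is at (226,196), the oil bottle at (437,220) and the box at (248,136).

```bash
cat >> h.py <<'E'
def tray(c,roi=(180,325,265,350)):
    """pose of black tray from top picture"""
    v0,v1,u0,u1=roi
    g=cv2.resize(c["frame"][v0:v1,u0:u1].max(2),None,fx=4,fy=4,interpolation=cv2.INTER_CUBIC)
    m=(g<62).astype(np.uint8)
    n,l,s,_=cv2.connectedComponentsWithStats(m);k=1+s[1:,4].argmax()
    p=np.argwhere(l==k)[:,::-1]/4.-0.375+[u0,v0]
    P=back(c,p,0.012)[:,:2].astype(np.float32)
    return cv2.minAreaRect(P)
def bridge(c):
    f=c["frame"].astype(int)[140:190,280:380]; g=cv2.resize(f.astype(np.uint8),None,fx=4,fy=4,interpolation=cv2.INTER_CUBIC).min(2)
    m=cv2.morphologyEx((g>150).astype(np.uint8),cv2.MORPH_OPEN,np.ones((31,31)))
    p=np.argwhere(m)[:,::-1]/4.-0.375+[280,140]
    return cv2.minAreaRect(back(c,p,0.042)[:,:2].astype(np.float32))
E
python3 - <<'E'
from h import *
c=manip.capture("top");print(tray(c),bridge(c))
f=lambda l:back(c,[[180+x/2.6,100+y/2.6] for x,y in l[0]],l[1])[:,:2].round(4).tolist()
print("beam",f(([(290,148),(484,160),(482,209),(287,197)],.042)))
print("tray",f(([(268,321),(389,329),(381,438),(260,430)],.014)))
print("stops",f(([(325,112),(354,113),(419,118),(448,121)],.016)))
print("guide ends",f(([(285,266),(471,278)],.016)))
print(c["tvec"],-cam(c)[1].T@cam(c)[2])
E
```

```text
((0.5109835863113403, 0.021527444943785667), (0.0680430456995964, 0.09059449285268784), 85.18698120117188) ((0.6735433340072632, -0.012124687433242798), (0.15558026731014252, 0.04022625461220741), 85.9278564453125)
beam [[0.6969, 0.063], [0.6865, -0.0922], [0.647, -0.09], [0.6575, 0.0655]]
tray [[0.5592, 0.0826], [0.552, -0.0163], [0.4637, -0.0089], [0.4709, 0.0893]]
stops [[0.7315, 0.035], [0.7305, 0.011], [0.7261, -0.0428], [0.7235, -0.0668]]
guide ends [[0.604, 0.0685], [0.5932, -0.0839]]
[0.02308682 0.60767864 0.81322531] [0.5526677  0.02999657 0.85135207]
```

Beam fit is 155.6 x 40.2 mm, which matches the given size. Bridge is at about (0.6735, -0.012) with yaw -4.0°. Black tray is at about (0.511, 0.037) with yaw about -4.3°, so it is almost square but 37 mm too far left. I'll push it sideways first with two spread fingertips, then straight in.

```bash
cat >> h.py <<'E'
from scipy.spatial.transform import Rotation as Ro
B=np.array([.6735,-.0125]);yb=np.radians(-4.0);XB=np.array([np.cos(yb),np.sin(yb)]);YB=np.array([-XB[1],XB[0]])
def inb(p): d=np.asarray(p)[:2]-B; return np.round([d@XB,d@YB],4)
def go(x,y,z,yaw):
    "tool-axis shift (units) and turn (units) from here to bridge-frame x,y, height z, yaw"
    s=manip.get_state();R=Ro.from_euler("xyz",s["tcp_rot"],degrees=True);p=np.array([*(B+x*XB+y*YB),z])
    T=Ro.from_euler("xyz",[180,0,yaw],degrees=True)
    print("t",s["time"],"inb",inb(s["tool_pos"]),"z",s["tool_pos"][2].round(4),"shift",np.round(R.inv().apply(p-s["tool_pos"])/.15,3),"turn",np.round((R.inv()*T).as_rotvec()/(np.pi/2),3),"F",np.round(s["ft_force"],1))
E
python3 - <<'E'
from h import *
print(inb([.511,.037])); go(-.163,.125,.15,86)
E
python3 -m inch '[[[-0.2,-0.16,0],[0,0,0.11]],[[-0.4,-0.32,0],[0,0,0.22]],[[-0.6,-0.48,0],[0,0,0.33]],[[-0.76,-0.63,0],[0,0,0.44]],[[-0.76,-0.63,0],[0,0,0.55]],[[-0.76,-0.63,0],[0,0,0.66]],[[-0.76,-0.63,0],[0,0,0.77]],[[-0.76,-0.63,0],[0,0,0.85]],[[-0.76,-0.63,0],[0,0,0.85]]]' 50 20
python3 -c "
from h import *
go(-.163,.125,.15,86)"
```

```text
[-0.1656  0.038 ]
t 0.85 inb [-0.5207  0.5974] z 0.2563 shift [-3.055 -2.505  0.709] turn [-0.    0.    0.85] F [-0.4  0.1  0.8]
time: 1.98
tool_pos: [0.276, 0.4954, 0.2564]
tcp_rot: [180.0, -0.0, 86.1]
ft_force: [0.2, -0.6, -0.7]
opening: 0.0503
grip_force: 0.0
t 1.975 inb [-0.432   0.4789] z 0.2564 shift [-2.361  1.79   0.709] turn [ 0.    -0.     0.001] F [ 0.2 -0.6 -0.7]
```

```bash

python3 -m inch '[[[-0.4,0.3,0],[0,0,0]],[[-0.79,0.6,0],[0,0,0]],[[-0.79,0.6,0],[0,0,0]]]'
python3 -m inch '[[[-0.4,0.3,0],[0,0,0]],[[-0.79,0.6,0],[0,0,0]],[[-0.79,0.6,0],[0,0,0]]]'
python3 -m inch '[[[-0.4,0.3,0],[0,0,0]],[[-0.78,0.59,0],[0,0,0]],[[-0.78,0.59,0.35],[0,0,0]],[[-0.78,0.59,0.7],[0,0,0]],[[-0.78,0.59,0.7],[0,0,0]]]'
python3 -c "
from h import *
go(-.165,.125,.029,86)"
```

```text
time: 2.35
tool_pos: [0.3586, 0.3688, 0.2565]
tcp_rot: [180.0, -0.0, 86.0]
ft_force: [-0.4, 0.3, -0.3]
opening: 0.0498
grip_force: 0.0
time: 2.72
tool_pos: [0.4402, 0.2439, 0.2566]
tcp_rot: [180.0, 0.0, 85.9]
ft_force: [-0.6, -0.5, 0.2]
opening: 0.0499
grip_force: 0.0
time: 3.35
tool_pos: [0.5156, 0.1226, 0.1464]
tcp_rot: [-179.4, 0.1, 86.0]
ft_force: [-0.8, -0.4, 0.5]
opening: 0.0503
grip_force: 0.0
t 3.35 inb [-0.1669  0.1238] z 0.1464 shift [0.01  0.021 0.783] turn [-0.007  0.001  0.   ] F [-0.8 -0.4  0.5]
```

```bash

python3 -m inch '[[[0.01,0.01,0.25],[0,0,0]],[[0.01,0.01,0.5],[0,0,0]],[[0.01,0.01,0.65],[0,0,0]],[[0.01,0.01,0.74],[0,0,0]],[[0.01,0.01,0.78],[0,0,0]],[[0.01,0.01,0.78],[0,0,0]]]'
python3 - <<'E'
from h import *
go(-.165,.061,.029,86)
c=manip.capture("scene");f=cv2.resize(c["frame"][120:270,250:450,::-1],None,fx=4,fy=4,interpolation=cv2.INTER_CUBIC);cv2.imwrite("pics/s1.png",f)
E
```

```text
time: 4.1
tool_pos: [0.5214, 0.1251, 0.0354]
tcp_rot: [179.9, -0.0, 86.0]
ft_force: [-0.6, -0.2, 1.6]
opening: 0.05
grip_force: 0.0
t 4.1 inb [-0.1614  0.1266] z 0.0354 shift [-0.437 -0.024  0.042] turn [ 0.001 -0.     0.   ] F [-0.6 -0.2  1.6]
```

View pics/s1.png

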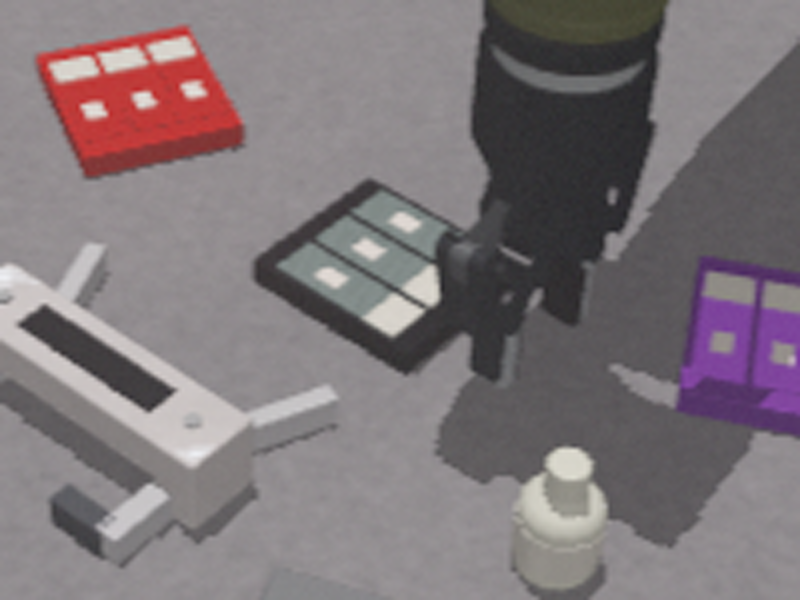

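The fingers are low beside the tray's left side, with tips at crop (490,380), clear of the white bottle at (560,520). Now I'll lower a little and push right.

```bash

python3 -m inch '[[[0,-0.02,0.03],[0,0,0]],[[-0.06,-0.02,0.03],[0,0,0]],[[-0.1,-0.02,0.03],[0,0,0]],[[-0.13,-0.02,0.03],[0,0,0]],[[-0.16,-0.02,0.03],[0,0,0]],[[-0.19,-0.02,0.03],[0,0,0]],[[-0.22,-0.02,0.03],[0,0,0]],[[-0.25,-0.02,0.03],[0,0,0]],[[-0.28,-0.02,0.03],[0,0,0]],[[-0.28,-0.02,0.03],[0,0,0]]]'
python3 - <<'E'
from h import *
go(-.165,.061,.03,86)
c=manip.capture("top");cv2.imwrite("pics/t1.png",cv2.resize(c["frame"][100:320,180:480,::-1],None,fx=2.6,fy=2.6,interpolation=cv2.INTER_CUBIC))
E
```

```text
time: 5.4
tool_pos: [0.5146, 0.0827, 0.0298]
tcp_rot: [180.0, 0.0, 86.0]
ft_force: [-0.4, -0.4, 0.3]
opening: 0.0501
grip_force: 0.0
t 5.4 inb [-0.1651  0.0838] z 0.0298 shift [-0.152  0.001 -0.001] turn [ 0.  0. -0.] F [-0.4 -0.4  0.3]
```

View pics/t1.png

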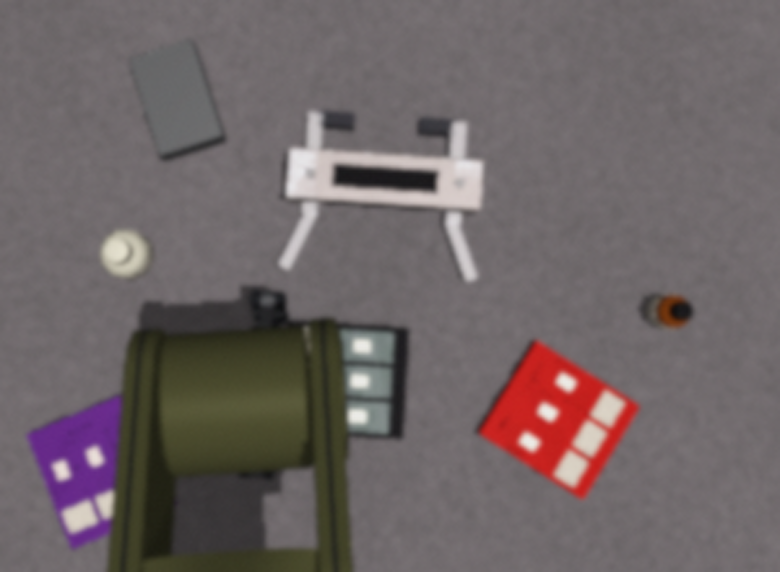

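The tray is sliding right without lifting: its right edge went from about (389,330) to (407,329) in the crop. Contact offset is about 62 mm from the tray centre. I'll continue to y = 0, then back off and lift.

```bash

python3 -m inch '[[[-0.03,0,0],[0,0,0]],[[-0.06,0,0],[0,0,0]],[[-0.09,0,0],[0,0,0]],[[-0.12,0,0],[0,0,0]],[[-0.145,0,0],[0,0,0]],[[-0.145,0,0],[0,0,0]],[[0,0,0],[0,0,0]],[[0.05,0,0],[0,0,0]],[[0.05,0,-0.3],[0,0,0]],[[0.05,0,-0.5],[0,0,0]]]'
python3 -m inch '[[[-0.3,-0.3,0],[0,0,0]],[[-0.3,-0.7,0],[0,0,0.11]],[[-0.3,-1,0],[0,0,0.22]],[[-0.3,-1,0],[0,0,0.33]],[[-0.3,-1,0],[0,0,0.44]],[[-0.3,-1,0],[0,0,0.55]],[[-0.3,-1,0],[0,0,0.66]],[[-0.3,-1,0],[0,0,0.77]],[[-0.3,-1,0],[0,0,0.88]],[[-0.3,-1,0],[0,0,1]]]'
python3 - <<'E'
from h import *
go(-.30,.0,.10,-4)
c=manip.capture("top");cv2.imwrite("pics/t2.png",cv2.resize(c["frame"][100:320,180:480,::-1],None,fx=2.6,fy=2.6,interpolation=cv2.INTER_CUBIC))
E
```

```text
time: 6.7
tool_pos: [0.5155, 0.0906, 0.1063]
tcp_rot: [179.9, 0.0, 86.0]
ft_force: [0.2, -0.2, 0.2]
opening: 0.05
grip_force: 0.0
time: 7.95
tool_pos: [0.3623, 0.056, 0.1048]
tcp_rot: [180.0, -0.0, -4.3]
ft_force: [-0.6, -0.3, 1.2]
opening: 0.05
grip_force: 0.0
t 7.95 inb [-0.3152  0.0467] z 0.1048 shift [0.103 0.311 0.032] turn [ 0.    -0.    -0.003] F [-0.6 -0.3  1.2]
```

View pics/t2.png

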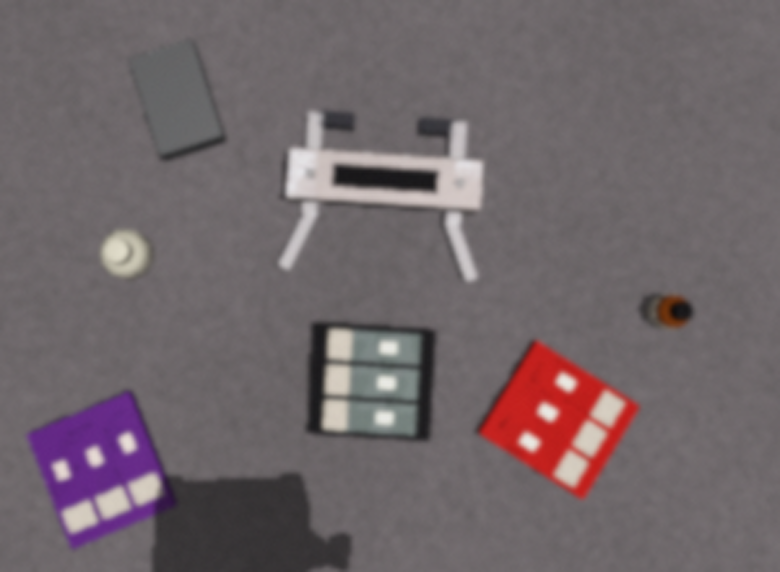

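```bash
python3 - <<'E'
from h import *
c=manip.capture("top")
q=back(c,[[180+x/2.6,100+y/2.6] for x,y in [(313,323),(434,330),(429,438),(308,431)]],.014)[:,:2]
print(inb(q.mean(0)),[inb(a).tolist() for a in q])
d=q[0]-q[1]+q[3]-q[2];e=q[0]-q[3]+q[1]-q[2];print(np.degrees(np.arctan2(-d[0],d[1])),np.degrees(np.arctan2(e[1],e[0])))
g=back(c,[[180+x/2.6,100+y/2.6] for x,y in [(285,266),(471,278),(310,206),(455,216)]],.016);print([inb(a).tolist() for a in g])
b=bridge(c);print(b)
go(-.265,.001,.10,-4)
E
```

```text
[-0.1636 -0.0002] [[-0.12, 0.0501], [-0.1195, -0.0491], [-0.2072, -0.0501], [-0.2076, 0.0485]]
-3.733019820464509 -3.1667768071144153
[[-0.075, 0.0759], [-0.0751, -0.0768], [-0.0243, 0.0587], [-0.0249, -0.0609]]
((0.6734376549720764, -0.012127779424190521), (0.15569785237312317, 0.040372733026742935), 85.85613250732422)
t 8.05 inb [-0.3152  0.0467] z 0.1048 shift [0.334 0.305 0.032] turn [ 0.    -0.     0.001] F [-0.6  1.2 -0.9]
```

Tray is now centred at bridge y of about 0 and square to within 1°. Next I'll get behind it and descend.

```bash

python3 -m inch '[[[0.1,0.15,0],[0,0,0]],[[0.2,0.3,0],[0,0,0]],[[0.4,0.305,0],[0,0,0]],[[0.4,0.305,0.2],[0,0,0]],[[0.4,0.305,0.35],[0,0,0]],[[0.4,0.305,0.44],[0,0,0]],[[0.4,0.305,0.48],[0,0,0]],[[0.4,0.305,0.5],[0,0,0]],[[0.4,0.305,0.5],[0,0,0]],[[0.4,0.305,0.5],[0,0,0]]]' 60
python3 -c "
from h import *
go(-.220,.000,.029,-4)"
```

```text
time: 9.3
tool_pos: [0.4196, 0.0064, 0.0305]
tcp_rot: [180.0, -0.1, -3.9]
ft_force: [0.6, 0.5, 0.1]
opening: 0.0603
grip_force: 0.0
t 9.3 inb [-0.2546  0.0012] z 0.0305 shift [0.23  0.008 0.01 ] turn [ 0.    -0.001  0.001] F [0.6 0.5 0.1]
```

```bash

python3 -m inch '[[[0.08,0.008,0.01],[0,0,0]],[[0.16,0.008,0.01],[0,0,0]],[[0.2,0.008,0.01],[0,0,0]],[[0.24,0.008,0.01],[0,0,0]],[[0.28,0.008,0.01],[0,0,0]],[[0.32,0.008,0.01],[0,0,0]],[[0.36,0.008,0.01],[0,0,0]],[[0.4,0.008,0.01],[0,0,0]],[[0.44,0.008,0.01],[0,0,0]],[[0.48,0.008,0.01],[0,0,0]]]'
python3 -m inch '[[[0.04,0,0],[0,0,0]],[[0.08,0,0],[0,0,0]],[[0.12,0,0],[0,0,0]],[[0.16,0,0],[0,0,0]],[[0.2,0,0],[0,0,0]],[[0.24,0,0],[0,0,0]],[[0.28,0,0],[0,0,0]],[[0.28,0,0],[0,0,0]]]'
python3 - <<'E'
from h import *
go(-.057,0,.029,-4)
c=manip.capture("top");cv2.imwrite("pics/t3.png",cv2.resize(c["frame"][100:320,180:480,::-1],None,fx=2.6,fy=2.6,interpolation=cv2.INTER_CUBIC))
E
```

```text
time: 10.55
tool_pos: [0.4912, 0.0003, 0.0283]
tcp_rot: [180.0, 0.0, -4.0]
ft_force: [-0.8, 0.9, -1.2]
opening: 0.0601
grip_force: 0.5
time: 11.55
tool_pos: [0.5337, -0.0027, 0.0287]
tcp_rot: [180.0, -0.1, -4.0]
ft_force: [-0.1, 0.2, -0.2]
opening: 0.06
grip_force: 0.0
t 11.55 inb [-0.1401  0.    ] z 0.0287 shift [ 0.554  0.    -0.001] turn [ 0.    -0.001  0.   ] F [-0.1  0.2 -0.2]
```

View pics/t3.png

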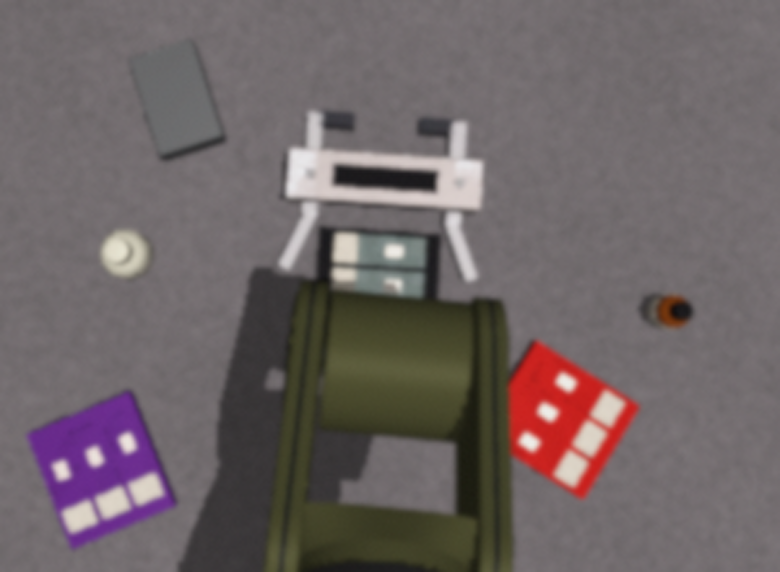

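The tray's leading edge, crop (320,228) to (438,235), is in the mouth and square, roughly 2 mm left of the middle. The slippery flares should take that up. I'll keep pushing slowly and watch the force.

```bash

python3 -m inch '[[[0.03,0,0],[0,0,0]],[[0.06,0,0],[0,0,0]],[[0.09,0,0],[0,0,0]],[[0.12,0,0],[0,0,0]],[[0.15,0,0],[0,0,0]],[[0.18,0,0],[0,0,0]],[[0.21,0,0],[0,0,0]],[[0.24,0,0],[0,0,0]],[[0.27,0,0],[0,0,0]],[[0.27,0,0],[0,0,0]]]'
python3 - <<'E'
from h import *
go(-.057,0,.029,-4)
c=manip.capture("scene");cv2.imwrite("pics/s4.png",cv2.resize(c["frame"][120:270,200:400,::-1],None,fx=4,fy=4,interpolation=cv2.INTER_CUBIC))
E
```

```text
time: 12.85
tool_pos: [0.574, -0.0055, 0.0284]
tcp_rot: [180.0, -0.1, -4.0]
ft_force: [0.1, -0.8, 0.4]
opening: 0.0601
grip_force: 0.0
t 12.85 inb [-0.0997  0.    ] z 0.0284 shift [ 0.285  0.    -0.004] turn [ 0.    -0.001  0.   ] F [ 0.1 -0.8  0.4]
```

View pics/s4.png

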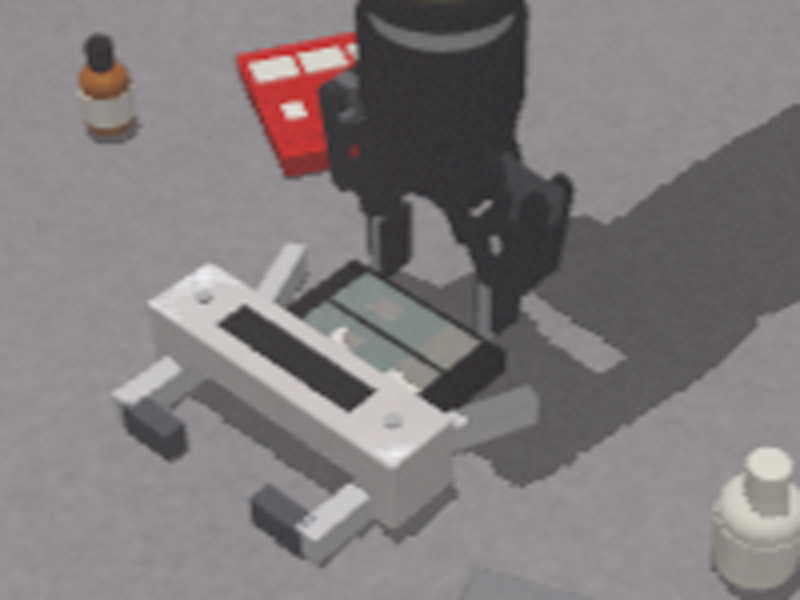

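The tray is flat and going under the beam between the guides, with the fingers clear. I'll continue to the stops.

```bash

python3 -m inch '[[[0.03,0,0],[0,0,0]],[[0.06,0,0],[0,0,0]],[[0.09,0,0],[0,0,0]],[[0.12,0,0],[0,0,0]],[[0.15,0,0],[0,0,0]],[[0.18,0,0],[0,0,0]],[[0.21,0,0],[0,0,0]],[[0.235,0,0],[0,0,0]],[[0.25,0,0],[0,0,0]],[[0.25,0,0],[0,0,0]]]'
python3 -m inch '[[[0.01,0,0],[0,0,0]],[[0.02,0,0],[0,0,0]],[[0.02,0,0],[0,0,0]]]'
python3 -c "
from h import *
go(-.057,0,.029,-4)"
```

```text
time: 14.15
tool_pos: [0.611, -0.0081, 0.0285]
tcp_rot: [180.0, -0.0, -4.0]
ft_force: [0.5, -0.1, -0.1]
opening: 0.0599
grip_force: 0.1
time: 14.52
tool_pos: [0.6137, -0.0082, 0.0285]
tcp_rot: [180.0, -0.0, -4.0]
ft_force: [-1.6, -0.2, 1.2]
opening: 0.0602
grip_force: 0.9
t 14.525 inb [-0.0599  0.0001] z 0.0285 shift [ 0.02   0.001 -0.003] turn [ 0. -0.  0.] F [-1.6 -0.2  1.2]
```

Creeping on in small steps until the force rises.

```bash

for i in 1; do python3 -m inch '[[[0.01,0,0],[0,0,0]],[[0.015,0,0],[0,0,0]],[[0.015,0,0],[0,0,0]]]'; done
python3 -m inch '[[[0.005,0,0],[0,0,0]],[[0.01,0,0],[0,0,0]],[[0.01,0,0],[0,0,0]]]'
python3 -c "
from h import *
go(-.057,0,.029,-4)"
```

```text
time: 14.9
tool_pos: [0.6159, -0.0084, 0.0284]
tcp_rot: [180.0, -0.0, -4.0]
ft_force: [-2.1, 0.2, 1.4]
opening: 0.06
grip_force: 1.2
time: 15.28
tool_pos: [0.6174, -0.0085, 0.0284]
tcp_rot: [-180.0, -0.0, -4.0]
ft_force: [-2.0, 0.4, 2.0]
opening: 0.06
grip_force: 1.2
t 15.275 inb [-0.0562  0.0001] z 0.0284 shift [-0.005  0.001 -0.004] turn [-0. -0.  0.] F [-2.   0.4  2. ]
```

```bash

python3 -m inch '[[[0.005,0,0],[0,0,0]],[[0.01,0,0],[0,0,0]],[[0.01,0,0],[0,0,0]]]'
python3 -m inch '[[[0.005,0,0],[0,0,0]],[[0.01,0,0],[0,0,0]],[[0.01,0,0],[0,0,0]]]'
python3 - <<'E'
from h import *
go(-.057,0,.029,-4)
c=manip.capture("scene");cv2.imwrite("pics/s5.png",cv2.resize(c["frame"][170:260,220:340,::-1],None,fx=6.5,fy=6.5,interpolation=cv2.INTER_CUBIC))
E
```

```text
time: 15.65
tool_pos: [0.6179, -0.0085, 0.0282]
tcp_rot: [180.0, 0.1, -4.0]
ft_force: [-6.4, 0.5, 4.4]
opening: 0.0598
grip_force: 3.1
time: 16.02
tool_pos: [0.6181, -0.0085, 0.0281]
tcp_rot: [180.0, 0.4, -4.0]
ft_force: [-10.5, 1.0, 8.4]
opening: 0.0601
grip_force: 5.5
t 16.025 inb [-0.0555  0.0001] z 0.0281 shift [-0.01   0.001 -0.006] turn [0.    0.004 0.   ] F [-10.5   1.    8.4]
```

View pics/s5.png

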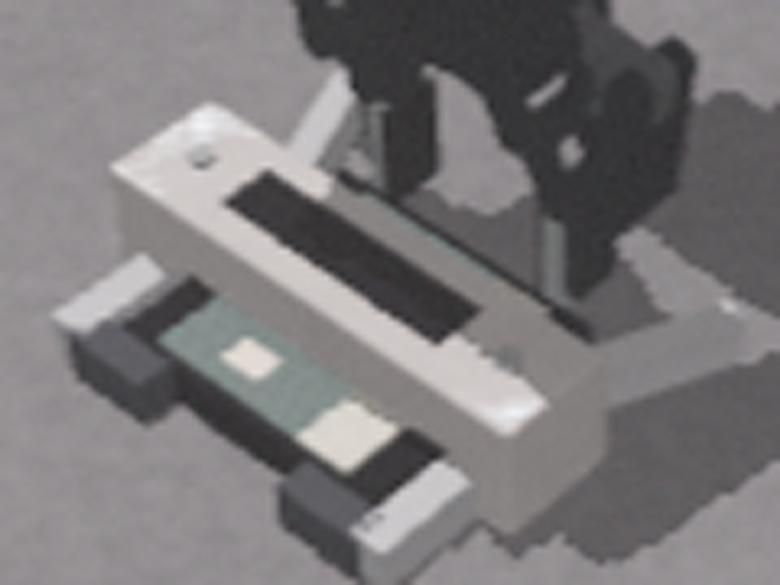

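The force rose sharply and the tray's leading edge meets both stops, crop (130,370) and (320,510). Backing straight off and lifting clear.

```bash

python3 -m inch '[[[-0.02,0,0],[0,0,0]],[[-0.06,0,0],[0,0,0]],[[-0.2,0,0],[0,0,0]],[[-0.4,0,0],[0,0,0]],[[-0.6,0,0],[0,0,0]],[[-0.8,0,-0.3],[0,0,0]],[[-1,0,-0.6],[0,0,0]],[[-1,0,-0.9],[0,0,0]],[[-1,0,-0.9],[0,0,0]],[[-1,0,-0.9],[0,0,0]]]'
python3 -m inch '[[[-0.3,0,0],[0,0,0]],[[-0.5,0,-0.1],[0,0,0]],[[-0.5,0,-0.1],[0,0,0]],[[-0.5,0,-0.1],[0,0,0]]]'
python3 - <<'E'
from h import *
go(-.057,0,.029,-4)
for n in("top","scene"):
    c=manip.capture(n)
    for k in names[3:]:
        for r in manip.pinpoint(c,k)[:3]: print(n,k,round(r["p"],2),np.round(r["point"],3),inb(r["point"]))
    if n=="top":cv2.imwrite("pics/t6.png",cv2.resize(c["frame"][120:220,240:400,::-1],None,fx=5,fy=5,interpolation=cv2.INTER_CUBIC))
E
```

```text
time: 17.32
tool_pos: [0.4705, 0.0017, 0.163]
tcp_rot: [180.0, -0.0, -4.0]
ft_force: [-0.6, 0.1, -0.7]
opening: 0.0601
grip_force: 0.0
time: 17.82
tool_pos: [0.3957, 0.0069, 0.1771]
tcp_rot: [-180.0, 0.1, -4.0]
ft_force: [-0.1, -1.1, -0.5]
opening: 0.0604
grip_force: 0.0
t 17.825 inb [-2.785e-01 -1.000e-04] z 0.1771 shift [1.478 0.    0.985] turn [-0.     0.001  0.   ] F [-0.1 -1.1 -0.5]
top tray_mid 0.84 [ 0.672 -0.012  0.007] [-0.0013  0.0006]
top tray_mid 0.77 [ 0.476 -0.152  0.005] [-0.1876 -0.1528]
top tray_mid 0.56 [0.441 0.222 0.006] [-0.2479  0.218 ]
top reagent_mid 0.76 [0.617 0.198 0.032] [-0.0707  0.2063]
top oil_mid 0.59 [ 0.565 -0.239  0.028] [-0.0922 -0.2339]
top slidebox_mid 0.8 [0.744 0.156 0.02 ] [0.059  0.1725]
top slidebox_mid 0.49 [ 0.718 -0.012 -0.001] [0.0442 0.0037]
top slidebox_mid 0.45 [ 0.567 -0.243  0.03 ] [-0.09  -0.237]
scene tray_mid 0.96 [ 0.478 -0.154  0.01 ] [-0.1847 -0.1552]
scene tray_mid 0.91 [ 0.677 -0.011  0.01 ] [0.0035 0.0021]
scene tray_mid 0.87 [0.439 0.222 0.008] [-0.2499  0.2171]
scene reagent_mid 0.92 [0.617 0.197 0.03 ] [-0.0708  0.2048]
scene oil_mid 0.64 [ 0.676 -0.01   0.002] [0.0027 0.0028]
scene oil_mid 0.59 [ 0.568 -0.239  0.028] [-0.0891 -0.2334]
scene slidebox_mid 0.82 [0.744 0.156 0.018] [0.0583 0.173 ]
```

View pics/t6.png

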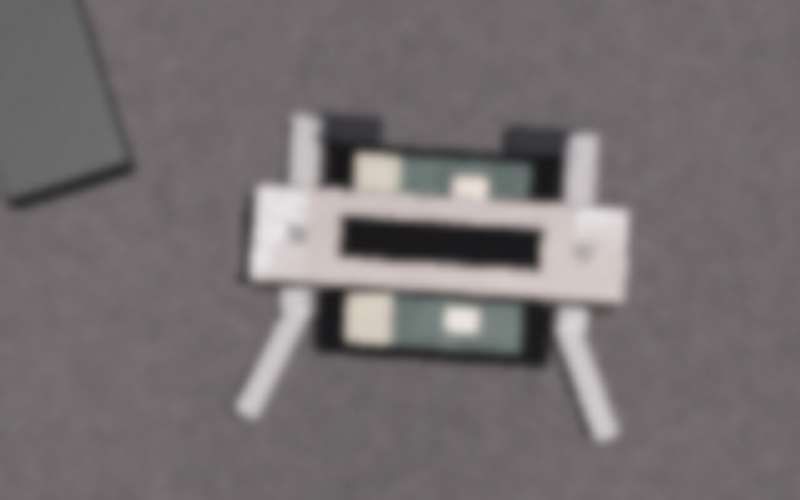

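The tray is square against both stops, with its leading edge at about (345,148) to (560,160) in the crop. It is centred under the beam, the bottles and box have not moved, and the hand is clear.

```bash
python3 -c "
from workcell import manip
print(manip.job_done())"
```

```text
the job is handed in; nothing more can be done
None
```

I pushed the black tray in under the bridge until it sat square against both back stops. The bottles and slide box stand where they were to within camera accuracy, the hand is clear, and the job is handed in at about 18 s; no verdict was returned.

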